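# Put the straightedge back in its fitted tray

## Task

Put the metal straightedge, which lies flat on the white modelling board, back flat in its empty pocket in the fitted tool tray, either way round. It is too thin to pick up cleanly off the board, so slide it until one end sticks out well past the board's edge and take it by that end; lay it across the two timber battens and let go, then take it again by the middle, where the tray's thumb recesses leave room for the fingers. Do not let it fall to the bench, and leave the plaster head, the plaster foot, the mixing bowl and the lidded pot where they stand.

Things in the scene. Friction and masses are not known exactly. Their poses are not given: they have to be found in the camera images.
- straightedge: loose grey metal straightedge, a flat bar 240 x 36 x 3 mm, about 0.16 kg, black ticks along one long side, a dark dot near one end; origin at the centre of its underside, x along its length, y across its width, z up as it lies. It starts flat on the board, its length within about 40 degrees of the board's y axis, and slides easily (friction about 0.25).
- end_a (a point): middle of the straightedge's end at +x, on the underside (the end with the dark dot), 120 mm from its origin
- end_b (a point): middle of the straightedge's end at -x, on the underside, 120 mm from its origin
- board: fixed white modelling board 300 (x) x 290 (y) mm, its flat top 70 mm above the bench, 18 mm thick, on two timber bearers set back 45 mm under its edges at y = -145 and +145 mm; origin on the bench under its centre. It stands to the left or to the right, the tray on the other side; its y edge that faces the middle of the bench has the open space beside it.
- battens: fixed pair of timber battens on the bench between board and tray, each 80 mm long (along y), 30 mm wide (along x) and 40 mm high, their centre lines at x = -55 and +55 mm, so 80 mm clear between them; origin on the bench midway between them
- battens_top (a point): point midway between the two battens, level with their tops (40 mm above the bench)
- tray: fixed black tool tray with grey foam, 284 (x) x 136 (y) mm, foam 30 mm and rim 33 mm high; origin on the bench under its centre. Along its x axis runs the empty blue-floored pocket, 248 x 44 mm. Across the pocket's middle a thumb recess, x from -32 to +32 mm, reaches to y = -65 and +65 mm; its floor is 4 mm above the bench, 14 mm below the pocket's floor.
- pocket (a point): centre of the pocket, at the height of its floor: 18 mm above the bench, 12 mm below the foam's top; the straightedge's origin belongs here, its x along the tray's x, either way round
- head_cast: bystander: loose small plaster head on a square base, 56 x 56 mm, 117 mm high, standing on the board near one corner; origin at the centre of its underside
- foot_cast: bystander: loose plaster foot, 52 (x) x 100 (y) mm, 72 mm high, standing on the board near the opposite corner; origin at the centre of its underside
- bowl: bystander: loose green mixing bowl, 116 mm across, 60 mm high, on the bench beyond the battens (as seen from the robot); origin at the centre of its underside
- pot: bystander: loose white pot with a blue lid, 60 mm across, 66 mm high, on the bench close beside the tray; origin at the centre of its underside
There are look-alikes about, which are no part of the job. Several things have the shape of the straightedge; the one meant has the colours described above.

How it is judged (in metres and radians):
On the way, in this order (a step that is already met when the one before it is completed fails the run):
1. the straightedge lies flat on the board with one end at least 30 mm past the board's edge ((x of any of end_a, end_b in the frame of board above 0.18 m or x of any of end_a, end_b in the frame of board below -0.18 m or y of any of end_a, end_b in the frame of board above 0.175 m or y of any of end_a, end_b in the frame of board below -0.175 m) and height (world z) of straightedge between 0.065 and 0.075 m and angle between straightedge's own z axis and vertical below 0.06 rad), for 0.1 s.
2. the straightedge lies across the two battens, let go (height (world z) of straightedge between 0.036 and 0.044 m and angle between straightedge's own z axis and vertical below 0.06 rad and horizontal distance between straightedge and battens_top below 0.07 m and angle between the x axis of straightedge and the x axis of battens, either way round below 0.6 rad and contact force between the fingers and straightedge below 0.1 N), for 0.2 s.
At the end, for the whole second after the job is handed in: the straightedge lies let go and still in its pocket: centre within 8 mm of the pocket's, underside within 3 mm of its floor, tilted under 0.04 rad, in line with the tray (either way round) within 0.06 rad; head, foot, bowl and pot within 15 mm of where they started (horizontal distance between straightedge and pocket below 0.008 m and height (world z) of straightedge between 0.015 and 0.021 m and angle between straightedge's own z axis and vertical below 0.04 rad and angle between the x axis of straightedge and the x axis of tray, either way round below 0.06 rad and linear speed of straightedge below 0.02 m/s and contact force between the fingers and straightedge below 0.1 N and distance of each of head_cast, foot_cast, bowl, pot from where it was at the start of the episode below 0.015 m); the robot touches nothing.
It fails at once if the plaster head is pushed more than 15 mm or tipped (distance of head_cast from where it was at the start of the episode above 0.015 m or angle between head_cast's own z axis and vertical above 0.25 rad).
It fails at once if the plaster foot is pushed more than 15 mm or tipped (distance of foot_cast from where it was at the start of the episode above 0.015 m or angle between foot_cast's own z axis and vertical above 0.25 rad).
It fails at once if the mixing bowl is pushed more than 15 mm or tipped (distance of bowl from where it was at the start of the episode above 0.015 m or angle between bowl's own z axis and vertical above 0.25 rad).
It fails at once if the lidded pot is pushed more than 15 mm or tipped (distance of pot from where it was at the start of the episode above 0.015 m or angle between pot's own z axis and vertical above 0.25 rad).
It fails at once if the straightedge falls to the bench (height (world z) of straightedge below 0.01 m).
It also fails if it takes over 72 s, if anything falls off the work surface, if the arm or the gripper's body presses on something with over 40 N, if the wrist force passes 120 N, or if a joint passes its speed limit or range.

## Robot

A 6-joint arm with a two-finger parallel gripper is mounted at the origin on the work surface. World frame = base frame: x ahead of the robot, y to its left, z up, the work surface at z = 0. Lengths are in mm, angles in rad, forces in N, time in s.
With the tool pointing down it reaches from about 300 to 775 mm from the base axis. Payload 14.6 kg.
Tool frame: the origin (TCP) lies midway between the tips of the shut fingers; the grasp point (between the pads) lies 19 mm behind it (manip.grip_depth is the distance from the TCP to the grasp point, in mm); x points along the fingers, y is the direction in which the jaws open and shut, and the axes are right-handed (so a half turn about x gives the same grasp; the last joint's range is limited). The gripper opens to 94 mm and grips with 3 to 60 N. Pads are 16 mm wide; open, the fingers measure 119 mm over their backs; the gripper's body (75 mm by 177 mm) begins 78 mm behind the grasp point.
Start: joints at [-1.373, 0.3, 1.521, -0, 1.321, -0.067], TCP at [143.937, -530.821, 205.446] pointing down, gripper open.
Joint ranges: [-3.03, 3.03], [-0.79, 2.21], [0.23, 2.52], [-1.04, 4.18], [0, 3.07], [-2.55, 2.55]. Speed limits (rad/s): [2.22, 2.22, 2.57, 3.14, 3.14, 3.14].

## Interface

Orientations are given as [roll, pitch, yaw] about the fixed x, y, z axes, in that order (R = Rz(yaw) Ry(pitch) Rx(roll)).
In Python, from cell import readout, cams, ticket, manip gives the robot as it stands. The module is installed in compiled form; this text tells all that it offers.
- The arm moves only by the tool apply_moves, never from a script. Its argument "plan" is one flat list of numbers, 7 for each row, row after row: the turn, a rotation vector about the tool's x, y, z in rad, then the shift along the tool's x, y, z in m, then the opening in per cent of the stroke, from 0 (shut) to 100 (fully open). In form: [wx, wy, wz, x, y, z, fingers, wx, wy, wz, x, y, z, fingers, ...]. A call has 1 to 5 rows; each row shifts and turns the commanded pose from where the row before left it, along the tool's axes as they then stand; what a row does not reach is not made up. A row lasts 1/8 s, in which the tool goes at most 62.5 mm and 10.7 degrees, less where a joint would pass 70% of its speed; a pose out of reach is approached as far as the arm can. A call with a gripper value outside its range is refused whole. The fingers move at their own pace and stop on an object; "force" is the grip in N (left out, the last holds). Time passes only in rows, so rows that do not move let the fingers close. It gives the time, the measured TCP pose, the force and the opening at its end, in the units of the state.
- readout.read_state(): the state, without advancing time (a new reading comes with each control period).
- cams.camera(name): name is "side" or "top"; returns a dict with "image" (400x640x3 uint8, red, green, blue), "fovy" (degrees; the focal length in pixels is half the picture's height over the tangent of half this angle, whatever the lens; pixels are square), "cx", "cy" (the principal point, pixels), "position" and "orientation" of the camera in the world. Camera axes: x right, y down, z forward; pixel columns grow to the right and rows downward; lengths in mm; the calibration is good to about 2 mm. A picture is of the moment at which its call begins. There is no depth.
- ticket.sign_off(): hands the job in, once; it reports no verdict.
The state is a dict: "clock": time; "joints": joint angles; "qd": joint speeds; "effort": joint torques, N m; "eef_pos": TCP position; "eef_rot": TCP orientation; "wrist_force": force on the tool from outside, world axes, zero at the start; "moment": the same for the moment, N m; "finger_gap": finger opening in mm.
Only numpy, scipy, OpenCV 4.12 (cv2) and the standard library are available. Lean on these libraries where they do the work, as an engineer would, in place of code of your own. Each camera call takes 0.05 s, during which the arm holds its last target.

## Working session

There is one attempt and no reset: what is moved stays moved. The work goes in short steps, Python scripts to look and compute and a tool call to move; the robot and the scene stay as the last step left them, time stands still between calls to the robot, and variables do not carry over. Pictures are saved under pics/ and viewed, and the job is handed in when it is done.

Besides the shell and the picture viewer there is one more tool, called after "Request:" as name(argument=value, ...) on one line, values as JSON. apply_moves: Moves the arm, as the interface text tells. Its arguments: {"type":"object","properties":{"plan":{"type":"array","items":{"type":"number"}},"force":{"type":"number"}},"required":["plan"]}

```bash
mkdir -p pics
cat > h.py <<'E'
import numpy as np, cv2
from cell import readout, cams
from scipy.spatial.transform import Rotation as R
def snap(n,f):
    c=cams.camera(n); cv2.imwrite('pics/'+f,c['image'][:,:,::-1]); np.save('pics/'+f+'.npy',c,allow_pickle=True); return c
def load(f): return np.load('pics/'+f+'.npy',allow_pickle=True).item()
E
python3 - <<'E'
from h import *
for n in('top','side'):
    c=snap(n,n+'0.png'); print({k:v for k,v in c.items() if k!='image'})
print(readout.read_state())
E
```

```text
{'fovy': 48.4687706150746, 'cx': 311.8754221552386, 'cy': 197.59483305177528, 'position': array([ 331.28987888,   72.4342672 , 1605.11588483]), 'orientation': array([-3.03093235,  0.02038269, -1.56720782])}
{'fovy': 42.9448825969109, 'cx': 337.6386549683689, 'cy': 196.0189441269531, 'position': array([ -172.3735567 , -1384.45727385,  1097.90134478]), 'orientation': array([-2.13394882, -0.02301381, -0.41303404])}
{'clock': 0.1, 'joints': array([-1.37260234e+00,  3.00426631e-01,  1.52153302e+00, -3.19280631e-05,
        1.32072600e+00, -6.66130183e-02]), 'qd': array([-0.00017465, -0.00224429, -0.00014223, -0.00056924, -0.00088372,
        0.0009891 ]), 'effort': array([ 1.76518624e-03, -5.32644475e+01, -3.53284156e+01,  7.09405169e-02,
        2.34515715e-02, -5.47803313e-05]), 'eef_pos': array([ 143.88051602, -530.58803489,  204.9310601 ]), 'eef_rot': array([-1.60912192,  1.56970289,  1.79728566]), 'wrist_force': array([-0.17981868,  0.11790605, -0.32335055]), 'moment': array([0.01727894, 0.00891221, 0.04178136]), 'finger_gap': 94.00182309660451}
```

View pics/top0.png

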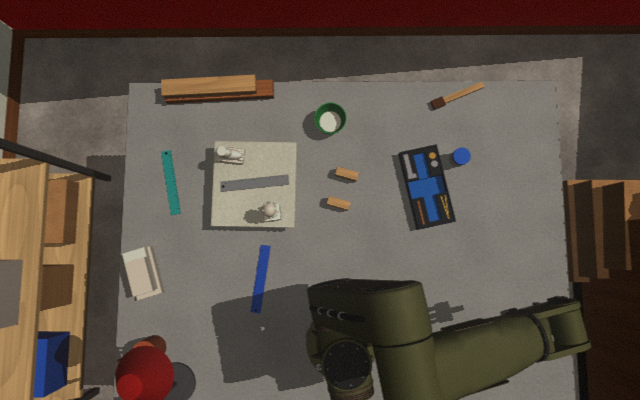

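View pics/side0.png

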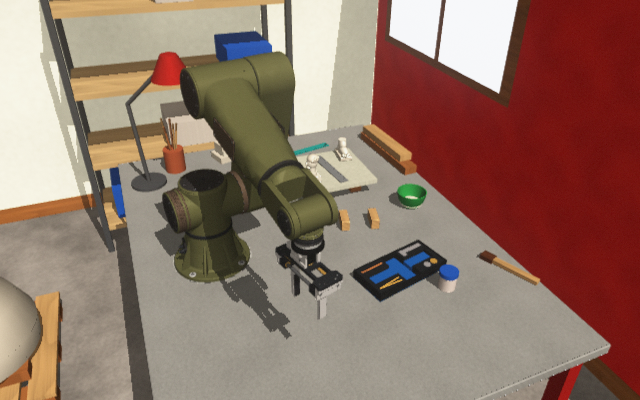

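Run:
```python
from h import *
im=load('top0.png')['image'][:,:,::-1]
a=cv2.resize(im[130:240,150:310],None,fx=5,fy=5,interpolation=cv2.INTER_CUBIC)
b=cv2.resize(im[130:240,320:480],None,fx=5,fy=5,interpolation=cv2.INTER_CUBIC)
cv2.imwrite('pics/c1.png',a);cv2.imwrite('pics/c2.png',b)
```

```text
(no output)
```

View pics/c1.png

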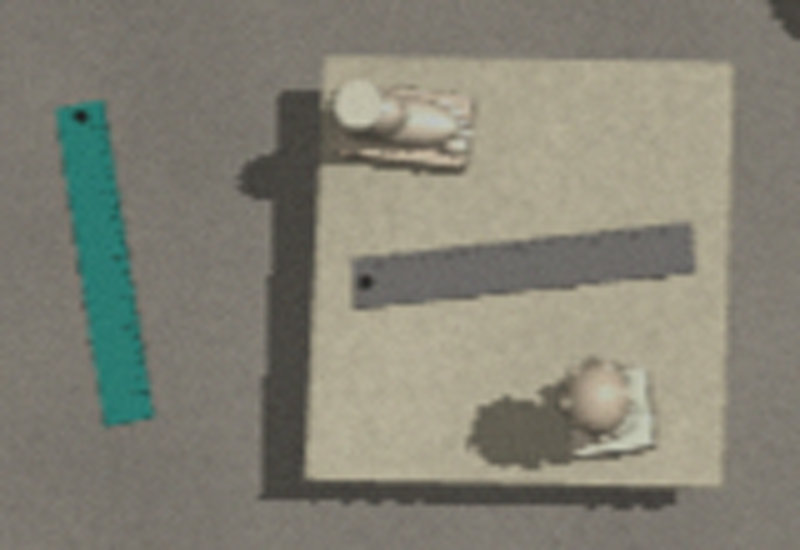

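View pics/c2.png

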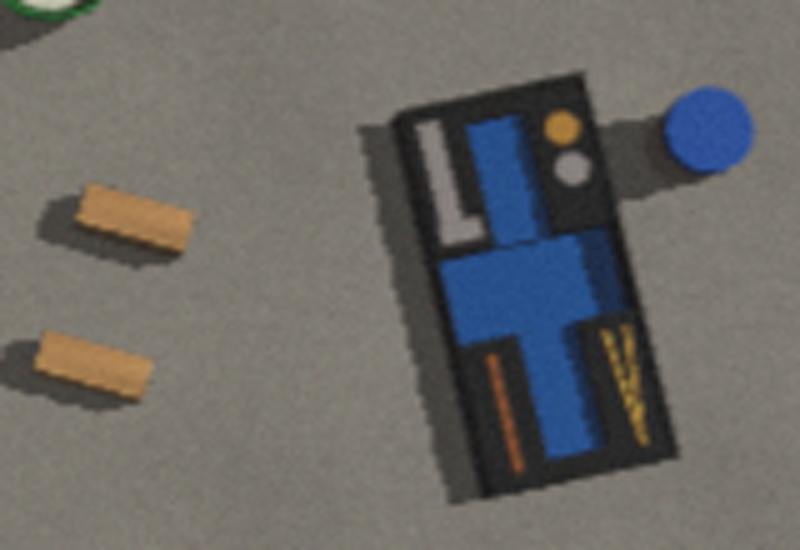

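Candidates: grey bar at (255,184), teal at (171,182), blue at (261,279). Only the grey bar on the board, with a dark dot at (223,186) and black ticks, matches the description. The crops confirm this. Next I measure.

```bash
cat >> h.py <<'E'
def K(c):
    f=c['image'].shape[0]/2/np.tan(np.radians(c['fovy']/2)); return f
def cast(c,px,z):
    px=np.atleast_2d(np.array(px,float)); f=K(c)
    d=np.c_[(px[:,0]-c['cx'])/f,(px[:,1]-c['cy'])/f,np.ones(len(px))]
    d=d@R.from_euler('xyz',c['orientation']).as_matrix().T
    p=np.array(c['position']); t=(z-p[2])/d[:,2]
    return (p+d*t[:,None])[:,:2]
def proj(c,P):
    P=np.atleast_2d(np.array(P,float)); q=(P-c['position'])@R.from_euler('xyz',c['orientation']).as_matrix()
    return q[:,:2]/q[:,2:]*K(c)+[c['cx'],c['cy']]
def rect(c,mask,z,box=None):
    m=mask.astype(np.uint8)
    if box: k=np.zeros_like(m); x0,y0,x1,y1=box; k[y0:y1,x0:x1]=1; m=m*k
    n,l,s,ce=cv2.connectedComponentsWithStats(m); i=1+np.argmax(s[1:,4])
    ys,xs=np.nonzero(l==i)
    P=cast(c,np.c_[xs,ys],z)
    (cx,cy),(w,h),a=cv2.minAreaRect(P.astype(np.float32))
    if w<h: w,h,a=h,w,a-90
    mu=P.mean(0); u,s_,vt=np.linalg.svd(P-mu,full_matrices=False)
    return dict(center=(cx,cy),mean=mu,L=w,W=h,ang=a%180,pca=np.degrees(np.arctan2(vt[0,1],vt[0,0]))%180,n=len(P))
E
python3 - <<'E'
from h import *
c=load('top0.png'); im=c['image']; hsv=cv2.cvtColor(im,cv2.COLOR_RGB2HSV)
for p in [(255,184),(245,200),(205,100),(350,173),(425,180),(415,200),(190,130),(290,180)]: print(p,im[p[1],p[0]],hsv[p[1],p[0]])
H,S,V=[hsv[...,i].astype(int) for i in range(3)]
orange=(H<20)&(S>100)&(V>100)
print('bat1',rect(c,orange,40,(330,160,365,182)));print('bat2',rect(c,orange,40,(320,190,355,212)))
blue=(H>100)&(H<125)&(S>130)
print('pocket',rect(c,blue&(V>0),18,(395,140,450,230)))
# board
print('board px->world', [cast(c,[(150+x/5-.4,130+y/5-.4)],70).round(1).tolist() for x,y in[(325,58),(733,62),(721,487),(306,480)]])
print('bar', [cast(c,[(150+x/5-.4,130+y/5-.4)],73).round(1).tolist() for x,y in[(351,257),(692,222),(695,273),(353,308)]])
print('tray', [cast(c,[(320+x/5-.4,130+y/5-.4)],33).round(1).tolist() for x,y in[(398,112),(583,72),(678,458),(487,498)]])
print('bat', [cast(c,[(320+x/5-.4,130+y/5-.4)],40).round(1).tolist() for x,y in[(89,185),(194,211),(183,245),(77,217),(46,331),(153,362),(143,392),(36,366)]])
E
```

```text
(255, 184) [107 104 103] [  8  10 107]
(245, 200) [172 166 146] [ 23  39 172]
(205, 100) [44 32 22] [ 14 127  44]
(350, 173) [179 136  90] [ 16 127 179]
(425, 180) [ 40  82 140] [107 182 140]
(415, 200) [43 40 40] [ 0 18 43]
(190, 130) [119 115 108] [ 19  24 119]
(290, 180) [175 169 145] [ 24  44 175]
bat1 {'center': (593.971923828125, -17.860641479492188), 'mean': array([593.71917814, -17.6391841 ]), 'L': 78.21067810058594, 'W': 29.115612030029297, 'ang': 74.55865478515625, 'pca': np.float64(73.92058949002165), 'n': 178}
bat2 {'center': (488.04766845703125, 12.282905578613281), 'mean': array([487.9818306 ,  12.17682998]), 'L': 78.007568359375, 'W': 28.72686004638672, 'ang': 74.43241882324219, 'pca': np.float64(74.21151695593717), 'n': 181}
pocket {'center': (547.3114013671875, -303.1700744628906), 'mean': array([ 546.55341556, -303.68976878]), 'L': 247.0056610107422, 'W': 122.27839660644531, 'ang': 11.258414268493652, 'pca': np.float64(12.527829871231347), 'n': 1157}
board px->world [[[702.4, 449.8]], [[699.1, 160.4]], [[399.5, 166.4]], [[403.6, 454.7]]]
bar [[[559.5, 426.8]], [[584.3, 188.0]], [[548.3, 185.6]], [[523.5, 424.4]]]
tray [[[670.9, -207.6]], [[700.0, -340.4]], [[423.0, -399.3]], [[394.6, -265.0]]]
bat [[[616.5, 14.3]], [[597.7, -60.4]], [[573.3, -52.4]], [[593.4, 22.9]], [[511.6, 45.0]], [[489.6, -30.6]], [[468.3, -23.4]], [[486.7, 52.1]]]
```

```bash
cat >> h.py <<'E'
def tgt(yawdeg):
    "tool down, jaw axis (tool y) at world yaw"
    a=np.radians(yawdeg); y=np.array([np.cos(a),np.sin(a),0]); x=np.array([0,0,-1.]); return np.c_[x,y,np.cross(x,y)]
def st():
    s=readout.read_state(); Rm=R.from_euler('xyz',s['eef_rot']).as_matrix()
    return s,Rm
def go(pos,yawdeg):
    s,Rm=st(); best=None
    y0=np.degrees(np.arctan2(Rm[1,1],Rm[0,1]))
    k=round((y0-yawdeg)/180); T=tgt(yawdeg+180*k)
    rv=R.from_matrix(Rm.T@T).as_rotvec(); dp=(np.array(pos)-s['eef_pos'])
    print('clk %.2f pos %s jawyaw %.2f tilt %.2f joints %s F %s gap %.1f'%(s['clock'],s['eef_pos'].round(1),y0,np.degrees(np.arccos(-Rm[2,0])),s['joints'].round(2),s['wrist_force'].round(1),s['finger_gap']))
    print(' rotvec',rv.round(4),' shift after-turn(tool,m)',(T.T@dp/1000).round(4),' before-turn',(Rm.T@dp/1000).round(4))
E
python3 - <<'E'
from h import *
c=load('top0.png'); im=c['image']; hsv=cv2.cvtColor(im,cv2.COLOR_RGB2HSV)
H,S,V=[hsv[...,i].astype(int) for i in range(3)]
grey=(V>60)&(V<140)&(S<30)
print('bar',rect(c,grey,73,(217,170,292,195)))
P=lambda x,y,z:cast(c,[(150+x/5-.4,130+y/5-.4)],z).round(0).tolist()
print('head base',[P(*p,75) for p in[(650,370),(653,445),(577,458)]],'headtop',P(598,388,175))
print('foot',[P(*p,75) for p in[(470,95),(467,172),(345,158)]])
s,Rm=st();print(Rm.round(3)); go([541,406,250],5.9)
E
```

```text
bar {'center': (553.5481567382812, 306.01910400390625), 'mean': array([553.59510505, 306.16960272]), 'L': 239.78414916992188, 'W': 36.52998733520508, 'ang': 96.04110622406006, 'pca': np.float64(96.16452756640616), 'n': 682}
head base [[[480.0, 216.0]], [[428.0, 213.0]], [[419.0, 266.0]]] headtop [[459.0, 240.0]]
foot [[[674.0, 345.0]], [[619.0, 346.0]], [[629.0, 432.0]]]
[[-0.     0.262 -0.965]
 [ 0.001 -0.965 -0.262]
 [-1.    -0.001 -0.   ]]
clk 0.10 pos [ 143.9 -530.6  204.9] jawyaw -74.83 tilt 0.06 joints [-1.37  0.3   1.52 -0.    1.32 -0.07] F [-0.2  0.1 -0.3] gap 94.0
 rotvec [-1.409e+00 -8.000e-04  9.000e-04]  shift after-turn(tool,m) [-0.0451  0.4913 -0.8908]  before-turn [-0.0442 -0.8    -0.6284]
```

Request:
apply_moves(plan=[-0.176,0,0,-0.01,0,0,65,-0.176,0,0,-0.01,0,0,65,-0.176,0,0,-0.01,0,0,65,-0.176,0,0,-0.01,0,0,65,-0.176,0,0,-0.01,0,0,65], force=15)

```text
clock: 0.72
eef_pos: [143.9, -530.7, 255.4]
eef_rot: [-2.555, 1.57, 1.737]
wrist_force: [-0.5, -0.0, -0.0]
finger_gap: 61.0
```

Request:
apply_moves(plan=[-0.176,0,0,0,0,0,65,-0.176,0,0,0,0,0,65,-0.177,0,0,0,0,0,65,0,0,0,0,0,0,65])

```text
clock: 1.23
eef_pos: [143.9, -530.7, 255.1]
eef_rot: [-3.02, 1.57, 1.794]
wrist_force: [0.7, 0.8, -0.5]
finger_gap: 61.7
```

```bash
python3 -c "
from h import *
go([542.5,408,250],6.1)"
```

```text
clk 1.23 pos [ 143.9 -530.7  255.1] jawyaw 5.84 tilt 0.04 joints [-1.37  0.27  1.45 -0.    1.43 -1.47] F [ 0.7  0.8 -0.5] gap 61.7
 rotvec [-0.0046 -0.0006  0.0001]  shift after-turn(tool,m) [ 0.0051  0.4961 -0.891 ]  before-turn [ 0.0057  0.492  -0.8933]
```

Request:
apply_moves(plan=[0,0,0,0,0.029,-0.0525,65,0,0,0,0,0.029,-0.0525,65,0,0,0,0,0.029,-0.0525,65,0,0,0,0,0.029,-0.0525,65,0,0,0,0,0.029,-0.0525,65])

```text
clock: 1.85
eef_pos: [261.4, -253.0, 255.5]
eef_rot: [0.891, 1.57, -0.583]
wrist_force: [0.6, -0.9, 0.6]
finger_gap: 60.9
```

Request:
apply_moves(plan=[0,0,0,0,0.029,-0.0525,65,0,0,0,0,0.029,-0.0525,65,0,0,0,0,0.029,-0.0525,65,0,0,0,0,0.029,-0.0525,65,0,0,0,0,0.029,-0.0525,65])

```text
clock: 2.48
eef_pos: [378.8, 23.3, 255.7]
eef_rot: [1.39, 1.57, -0.083]
wrist_force: [1.6, -0.5, -0.4]
finger_gap: 61.0
```

Request:
apply_moves(plan=[0,0,0,0,0.029,-0.0525,65,0,0,0,0,0.029,-0.0525,65,0,0,0,0,0.029,-0.0525,65,0,0,0,0,0.029,-0.0525,65,0,0,0,0,0.029,-0.0525,65])

```text
clock: 3.1
eef_pos: [496.1, 299.3, 255.3]
eef_rot: [-0.474, 1.571, -1.947]
wrist_force: [0.1, 0.0, 1.4]
finger_gap: 61.3
```

```bash
python3 -c "
from h import *
go([542.5,408,150],6.1)"
```

```text
clk 3.10 pos [496.1 299.3 255.3] jawyaw 5.62 tilt 0.00 joints [ 0.48  0.33  1.36 -0.    1.45  0.38] F [0.1 0.  1.4] gap 61.3
 rotvec [-0.0083  0.0001  0.    ]  shift after-turn(tool,m) [ 0.1053  0.0577 -0.1032]  before-turn [ 0.1052  0.0569 -0.1037]
```

Request:
apply_moves(plan=[-0.004,0,0,0.0,0.029,-0.052,65,-0.004,0,0,0.0,0.0285,-0.052,65,0,0,0,0.045,0,0,65,0,0,0,0.045,0,0,65,0,0,0,0.01,0,0,65])

```text
clock: 3.72
eef_pos: [540.9, 406.1, 152.3]
eef_rot: [-1.092, 1.565, -2.555]
wrist_force: [-0.2, 0.1, 0.3]
finger_gap: 61.0
```

```bash
python3 -c "
from h import *
go([542.5,408,73],6.1)
snap('top','t1.png');c=snap('side','s1.png')
u=proj(c,[542,408,73])[0];print(u)
x,y=int(u[0]),int(u[1]);im=c['image'][:,:,::-1]
cv2.imwrite('pics/s1c.png',cv2.resize(im[y-60:y+40,x-60:x+80],None,fx=5,fy=5,interpolation=cv2.INTER_CUBIC))"
```

```text
clk 3.73 pos [540.9 406.1 152.3] jawyaw 6.15 tilt 0.31 joints [0.59 0.63 1.17 0.   1.35 0.48] F [-0.2  0.1  0.3] gap 61.0
 rotvec [0.0009 0.0025 0.0047]  shift after-turn(tool,m) [ 0.0793  0.0018 -0.0018]  before-turn [ 0.0792  0.0022 -0.0019]
[316.91132569 157.62361621]
```

View pics/s1c.png

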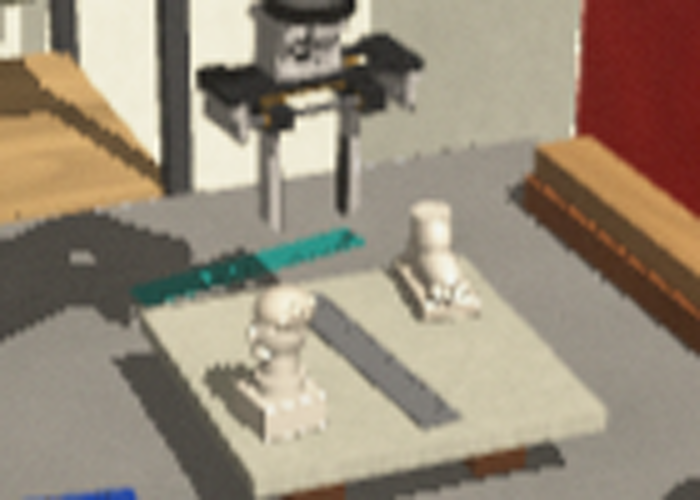

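The side crop shows the open fingers above the dot end of the grey bar, near image (318,140), clear of the foot at (345,150) and the head. I'll go down now.

Request:
apply_moves(plan=[0,0,0,0.04,0,0,65,0,0,0,0.03,0.0015,-0.0015,65,0,0,0,0.008,0,0,65,0,0,0,0,0,0,65,0,0,0,0,0,0,65])

```text
clock: 4.45
eef_pos: [544.0, 408.8, 79.6]
eef_rot: [2.053, 1.568, 0.593]
wrist_force: [0.4, -0.3, 0.2]
finger_gap: 61.1
```

```bash
python3 -c "
from h import *
go([542.5,408,71],6.1)"
```

```text
clk 4.45 pos [544.  408.8  79.6] jawyaw 6.34 tilt 0.16 joints [0.59 0.7  1.23 0.   1.21 0.48] F [ 0.4 -0.3  0.2] gap 61.1
 rotvec [ 0.0042 -0.0013 -0.0025]  shift after-turn(tool,m) [ 0.0086 -0.0016  0.0006]  before-turn [ 0.0086 -0.0016  0.0006]
```

Request:
apply_moves(plan=[0,0,0,0.005,-0.001,0,65,0,0,0,0.0025,0,0,65,0,0,0,0,0,0,65,0,0,0,0,0,0,65])

```text
clock: 4.95
eef_pos: [542.3, 408.3, 70.3]
eef_rot: [2.119, 1.57, 0.659]
wrist_force: [-2.2, -1.1, 4.3]
finger_gap: 61.3
```

```bash
python3 -c "
from h import *
go([542.5,408,71],6.1)"
```

```text
clk 4.95 pos [542.3 408.3  70.3] jawyaw 6.36 tilt 0.02 joints [0.59 0.71 1.24 0.   1.2  0.48] F [-2.2 -1.1  4.3] gap 61.3
 rotvec [ 0.0045 -0.0002 -0.0003]  shift after-turn(tool,m) [-0.0007  0.0001  0.0003]  before-turn [-0.0007  0.0001  0.0003]
```

Request:
apply_moves(plan=[0,0,0,-0.0007,0,0,25,0,0,0,0,0,0,25,0,0,0,0,0,0,25,0,0,0,0,0,0,25])

```text
clock: 5.45
eef_pos: [542.2, 408.2, 70.4]
eef_rot: [-0.972, 1.571, -2.432]
wrist_force: [0.4, 0.2, -0.6]
finger_gap: 35.3
```

```bash
python3 -c "
from h import *
go([542.5,408,71],6.1)"
```

```text
clk 5.45 pos [542.2 408.2  70.4] jawyaw 6.36 tilt 0.02 joints [ 0.59  0.71  1.24 -0.    1.2   0.48] F [ 0.4  0.2 -0.6] gap 35.3
 rotvec [0.0045 0.0002 0.0002]  shift after-turn(tool,m) [-0.0006  0.0002  0.0002]  before-turn [-0.0006  0.0002  0.0002]
```

Request:
apply_moves(plan=[0,0,0,-0.0002,0.003,0.008,25,0,0,0,0,0.004,0.015,25,0,0,0,0,0.004,0.015,25,0,0,0,0,0.004,0.015,25,0,0,0,0,0,0,25])

```text
clock: 6.08
eef_pos: [563.7, 355.8, 71.0]
eef_rot: [0.152, 1.571, -1.31]
wrist_force: [-0.2, -1.3, -1.0]
finger_gap: 35.7
```

```bash
python3 -c "
from h import *
go([580,287,71],6.1)
c=snap('top','t2.png')
im=c['image'][:,:,::-1]
cv2.imwrite('pics/t2c.png',cv2.resize(im[130:240,180:340],None,fx=5,fy=5,interpolation=cv2.INTER_CUBIC))"
```

```text
clk 6.08 pos [563.7 355.8  71. ] jawyaw 6.26 tilt 0.01 joints [ 0.51  0.68  1.28 -0.    1.18  0.4 ] F [-0.2 -1.3 -1. ] gap 35.7
 rotvec [ 0.0028  0.0001 -0.    ]  shift after-turn(tool,m) [-0.      0.0089  0.0701]  before-turn [-0.      0.0087  0.0702]
```

View pics/t2c.png

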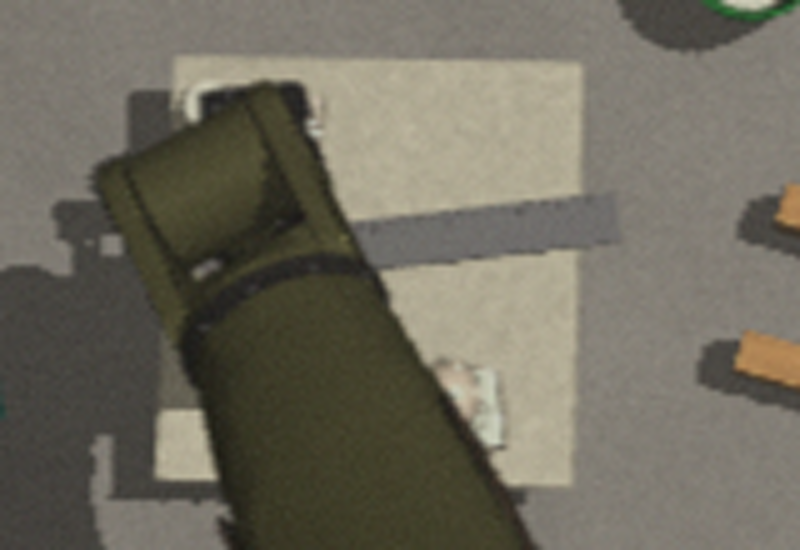

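The bar is following the gripper: its plain end is at about (303,174), past the board edge at x≈296. I'll continue.

Request:
apply_moves(plan=[0,0,0,0,0.005,0.014,25,0,0,0,0,0.004,0.015,25,0,0,0,0,0,0.015,25,0,0,0,0,0,0.015,25,0,0,0,0,0,0.011,25])

```text
clock: 6.75
eef_pos: [579.9, 287.5, 71.0]
eef_rot: [1.897, 1.571, 0.437]
wrist_force: [0.1, 0.5, -0.2]
finger_gap: 35.6
```

Request:
apply_moves(plan=[0,0,0,0,0,0,25,0,0,0,0,0,0,65,0,0,0,0,0,0,65,0,0,0,0,0,0,65])

```text
clock: 7.25
eef_pos: [579.7, 289.0, 70.8]
eef_rot: [2.26, 1.571, 0.801]
wrist_force: [0.3, -0.5, 0.0]
finger_gap: 60.0
```

Request:
apply_moves(plan=[0,0,0,-0.03,0,0,65,0,0,0,-0.05,0,0,65,0,0,0,-0.05,0,0,65,0,0,0,-0.04,0,0,65])

```text
clock: 7.75
eef_pos: [579.7, 288.9, 243.2]
eef_rot: [1.879, 1.569, 0.419]
wrist_force: [-0.4, -0.4, -0.4]
finger_gap: 61.3
```

```bash
python3 -c "
from h import *
go([590,141,200],6.1)
c=snap('top','t3.png')
im=c['image'][:,:,::-1]
cv2.imwrite('pics/t3c.png',cv2.resize(im[130:240,180:340],None,fx=5,fy=5,interpolation=cv2.INTER_CUBIC))"
```

```text
clk 7.75 pos [579.7 288.9 243.2] jawyaw 6.38 tilt 0.09 joints [0.41 0.5  1.16 0.   1.48 0.29] F [-0.4 -0.4 -0.4] gap 61.3
 rotvec [ 0.0048 -0.0005 -0.0014]  shift after-turn(tool,m) [ 0.0432 -0.0055  0.1481]  before-turn [ 0.0431 -0.0063  0.1481]
```

View pics/t3c.png

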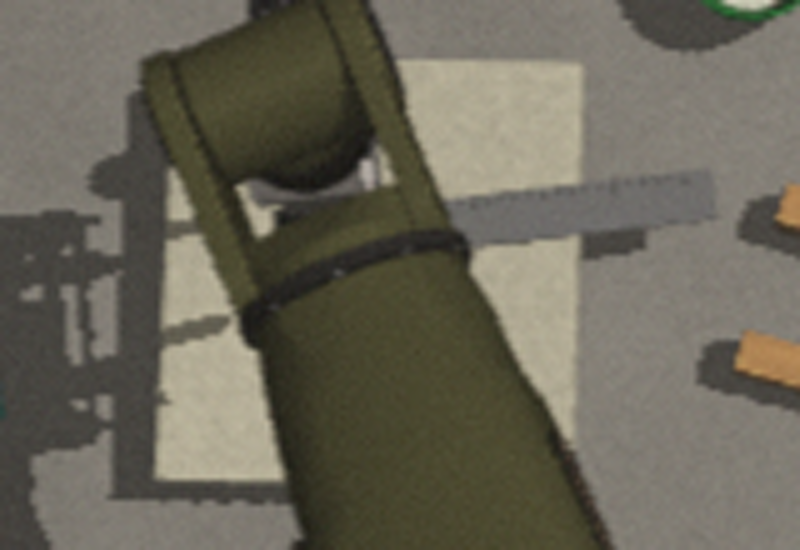

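Now the bar sticks out from board edge (296,170) to its plain end at (323,169). I'll measure the end corners and the axis.

```bash
python3 -c "
from h import *
c=load('t3.png')
p=cast(c,[(180+x/5-.4,130+y/5-.4) for x,y in[(712,171),(717,217),(450,203),(475,244)]],73);print(p.round(1))
b=(p[0]+p[1])/2
for a in (95.6,96.1,96.6):
  d=-np.array([np.cos(np.radians(a)),np.sin(np.radians(a))]);print(a,'end',b.round(1),'centre',(b-120*d).round(1),'grip44',(b-76*d).round(1))
print('edge',cast(c,[(180+x/5-.4,130+y/5-.4) for x,y in[(583,64),(574,485)]],70))
v=p[0]-p[2];print(np.degrees(np.arctan2(v[1],v[0])));v=p[1]-p[3];print(np.degrees(np.arctan2(v[1],v[0])))"
```

```text
[[620.4  69.3]
 [587.9  65.8]
 [597.8 252.7]
 [568.7 234.8]]
95.6 end [604.2  67.5] centre [592.4 186.9] grip44 [596.7 143.2]
96.1 end [604.2  67.5] centre [591.4 186.8] grip44 [596.1 143.1]
96.6 end [604.2  67.5] centre [590.4 186.7] grip44 [595.4 143. ]
edge [[697.65430797 160.36309098]
 [400.88230422 164.36523057]]
-82.9469246121701
-83.54328610129961
```

```bash
python3 -c "
from h import *
go([595.6,141,120],6.6)"
```

```text
clk 7.80 pos [580.8 289.3 248.8] jawyaw 6.38 tilt 0.48 joints [0.41 0.5  1.15 0.   1.49 0.29] F [1.  0.1 4.5] gap 60.7
 rotvec [-0.0039 -0.0024 -0.0081]  shift after-turn(tool,m) [ 0.1288 -0.0024  0.149 ]  before-turn [ 0.1284 -0.0028  0.1494]
```

Request:
apply_moves(plan=[-0.004,0,0,0,-0.002,0.05,65,0,0,0,0,0,0.05,65,0,0,0,0.03,0,0.047,65,0,0,0,0.05,0,0,65,0,0,0,0.04,0,0,65])

```text
clock: 8.43
eef_pos: [594.1, 141.8, 119.0]
eef_rot: [-1.563, 1.57, -3.02]
wrist_force: [0.4, -0.7, -0.6]
finger_gap: 61.2
```

Request:
apply_moves(plan=[0,0,0,0,0,0,65,0,0,0,0,0,0,65])

```text
clock: 8.68
eef_pos: [595.2, 142.7, 122.7]
eef_rot: [1.627, 1.569, 0.172]
wrist_force: [-0.3, -0.9, 0.2]
finger_gap: 61.4
```

```bash
python3 -c "
from h import *
go([595.6,141,52.5],6.6)"
```

```text
clk 8.68 pos [595.2 142.7 122.7] jawyaw 6.61 tilt 0.13 joints [ 0.18  0.51  1.43 -0.    1.2   0.06] F [-0.3 -0.9  0.2] gap 61.4
 rotvec [ 0.0001 -0.0001 -0.0022]  shift after-turn(tool,m) [0.0702 0.0002 0.0017]  before-turn [0.0702 0.     0.0017]
```

Request:
apply_moves(plan=[0,0,0,0.03,0,0.0017,65,0,0,0,0.03,0,0,65,0,0,0,0.01,0,0,65,0,0,0,0,0,0,65,0,0,0,0,0,0,65])

```text
clock: 9.3
eef_pos: [595.5, 140.9, 52.6]
eef_rot: [1.636, 1.568, 0.18]
wrist_force: [0.1, -0.1, 0.6]
finger_gap: 60.9
```

```bash
python3 -c "
from h import *
go([595.6,141,52.5],6.6)
c=snap('side','s4.png')
im=c['image'][:,:,::-1]
x,y=proj(c,[595,141,70])[0].astype(int)
cv2.imwrite('pics/s4c.png',cv2.resize(im[y-60:y+40,x-70:x+70],None,fx=5,fy=5,interpolation=cv2.INTER_CUBIC))"
```

```text
clk 9.30 pos [595.5 140.9  52.6] jawyaw 6.59 tilt 0.14 joints [0.17 0.59 1.48 0.   1.07 0.06] F [ 0.1 -0.1  0.6] gap 60.9
 rotvec [-0.0001 -0.0002 -0.0024]  shift after-turn(tool,m) [ 0.0001  0.0001 -0.0001]  before-turn [ 0.0001  0.0001 -0.0001]
```

View pics/s4c.png

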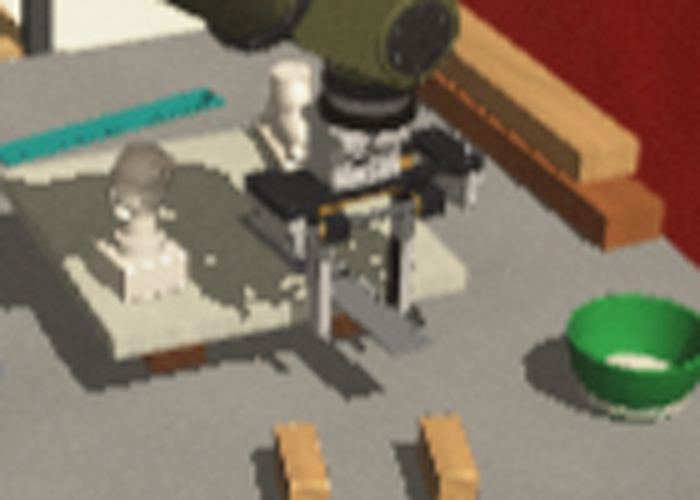

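The bar's overhang sits between the two fingers. I'll grip it and lift.

Request:
apply_moves(plan=[0,0,0,0,0,0,20,0,0,0,0,0,0,20,0,0,0,0,0,0,20,0,0,0,0,0,0,20], force=55)

```text
clock: 9.85
eef_pos: [594.7, 140.7, 51.0]
eef_rot: [1.562, 1.571, 0.106]
wrist_force: [-0.2, 0.1, 2.5]
finger_gap: 33.9
```

Request:
apply_moves(plan=[0,0,0,-0.01,0,0,20,0,0,0,-0.01,0,0,20,0,0,0,-0.015,0,0,20,0,0,0,-0.02,0,0,20,0,0,0,0,0,0,20])

```text
clock: 10.48
eef_pos: [595.5, 140.9, 108.0]
eef_rot: [1.626, 1.567, 0.17]
wrist_force: [0.2, -0.9, -1.8]
finger_gap: 34.4
```

```bash
python3 -c "
from h import *
go([595.6,141,107.5],6.6)
c=snap('side','s5.png')
im=c['image'][:,:,::-1]
x,y=proj(c,[595,160,107])[0].astype(int)
cv2.imwrite('pics/s5c.png',cv2.resize(im[y-50:y+50,x-70:x+70],None,fx=5,fy=5,interpolation=cv2.INTER_CUBIC))"
```

```text
clk 10.47 pos [595.5 140.9 108. ] jawyaw 6.59 tilt 0.19 joints [ 0.17  0.52  1.44 -0.    1.17  0.06] F [ 0.2 -0.9 -1.8] gap 34.4
 rotvec [-0.0001 -0.0002 -0.0034]  shift after-turn(tool,m) [ 0.0005  0.0001 -0.0001]  before-turn [ 0.0005  0.0001 -0.0001]
```

View pics/s5c.png

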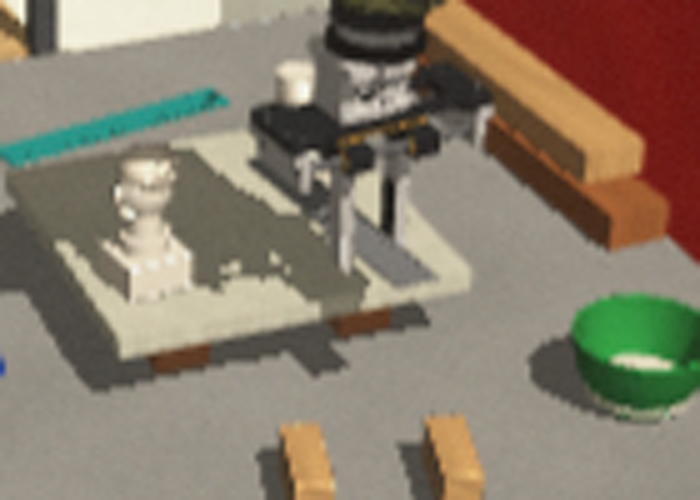

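```bash
python3 -c "
from h import *
c=load('s5.png');x,y=proj(c,[595,160,107])[0].astype(int)
d=np.array([.115,-.9934]);n=np.array([.9934,.115]);g=np.array([595.5,141])
for tilt in(-5,0,5):
  t=np.radians(tilt)
  P=[np.r_[g+d*s*np.cos(t)+n*w,128.5+s*np.sin(t)] for s,w in[(75,18),(75,-18),(20,18),(-20,18)]]
  print(tilt,((proj(c,P)-[x-70,y-50]+.4)*5).round(0).tolist())"
```

```text
-5 [[437.0, 287.0], [396.0, 298.0], [398.0, 249.0], [370.0, 223.0]]
0 [[437.0, 280.0], [397.0, 291.0], [398.0, 247.0], [370.0, 225.0]]
5 [[438.0, 272.0], [397.0, 283.0], [398.0, 245.0], [370.0, 227.0]]
```

```bash
python3 -c "
from h import *
go([564.1,-9.3,108],6.6)"
```

```text
clk 10.53 pos [594.9 140.7 106.6] jawyaw 6.59 tilt 0.08 joints [0.17 0.53 1.44 0.   1.17 0.06] F [ 0.1  0.1 -2.7] gap 34.5
 rotvec [-0.0002 -0.0001 -0.0014]  shift after-turn(tool,m) [-0.0014 -0.0478  0.1455]  before-turn [-0.0015 -0.0478  0.1455]
```

Request:
apply_moves(plan=[0,0,0,0,-0.006,0.02,20,0,0,0,0,-0.012,0.035,20,0,0,0,0,-0.012,0.037,20,0,0,0,0,-0.012,0.035,20,0,0,0,0,-0.0055,0.0185,20])

```text
clock: 11.15
eef_pos: [563.3, -11.5, 105.3]
eef_rot: [-1.638, 1.57, -3.096]
wrist_force: [-0.1, -0.0, -1.9]
finger_gap: 34.2
```

Request:
apply_moves(plan=[-0.1,0,0,0,0,0,20,-0.15,0,0,0,0,0,20,-0.15,0,0,0,0,0,20,-0.15,0,0,0,0,0,20,-0.15,0,0,0,0,0,20])

```text
clock: 11.78
eef_pos: [564.0, -9.3, 105.4]
eef_rot: [-2.675, 1.57, 2.858]
wrist_force: [-0.4, -0.3, -3.0]
finger_gap: 34.3
```

Request:
apply_moves(plan=[-0.15,0,0,0,0,0,20,-0.15,0,0,0,0,0,20,-0.13,0,0,0,0,0,20,-0.05,0,0,0,0,0,20,0,0,0,0,0,0,20])

```text
clock: 12.4
eef_pos: [564.0, -9.3, 105.5]
eef_rot: [3.136, 1.57, 2.86]
wrist_force: [0.0, -0.1, -2.4]
finger_gap: 34.4
```

```bash
python3 -c "
from h import *
go([564.1,-9.3,24],74.2)
c=snap('top','t6.png')
im=c['image'][:,:,::-1]
cv2.imwrite('pics/t6c.png',cv2.resize(im[130:240,270:430],None,fx=5,fy=5,interpolation=cv2.INTER_CUBIC))
c=snap('side','s6.png')
im=c['image'][:,:,::-1]
x,y=proj(c,[564,-9,80])[0].astype(int)
cv2.imwrite('pics/s6c.png',cv2.resize(im[y-50:y+50,x-70:x+70],None,fx=5,fy=5,interpolation=cv2.INTER_CUBIC))"
```

```text
clk 12.40 pos [564.   -9.3 105.5] jawyaw 74.18 tilt 0.03 joints [-0.08  0.43  1.59  0.    1.12 -1.38] F [ 0.  -0.1 -2.4] gap 34.4
 rotvec [-0.0004 -0.0005 -0.    ]  shift after-turn(tool,m) [0.0815 0.0001 0.0001]  before-turn [0.0815 0.0001 0.0001]
```

View pics/t6c.png

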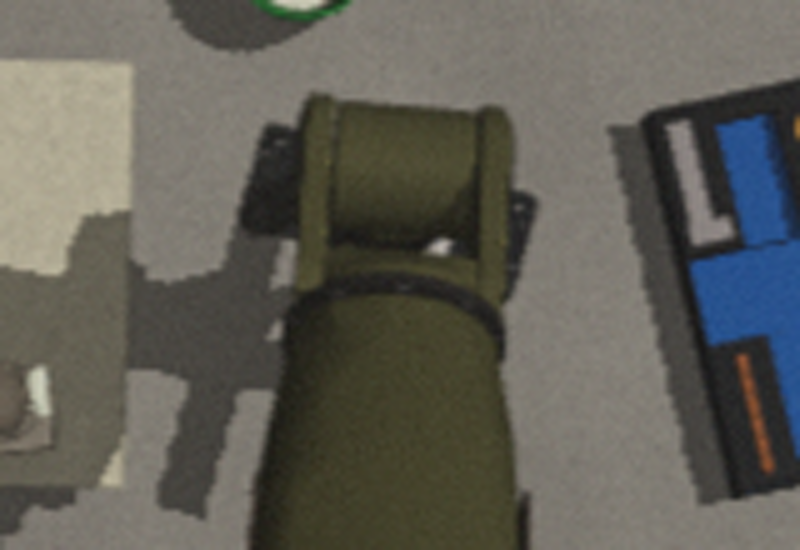

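View pics/s6c.png

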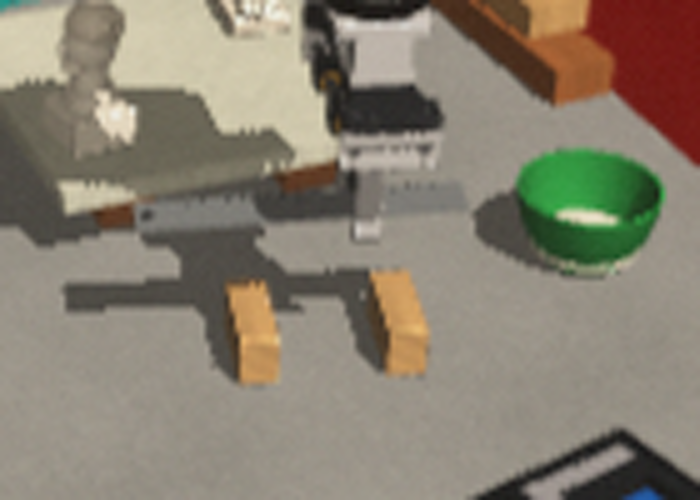

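Request:
apply_moves(plan=[0,0,0,0.02,0,0,20,0,0,0,0.025,0,0,20,0,0,0,0.022,0,0,20,0,0,0,0.01,0,0,20,0,0,0,0,0,0,20])

```text
clock: 13.12
eef_pos: [564.0, -9.3, 28.6]
eef_rot: [-2.98, 1.57, 3.027]
wrist_force: [-0.1, 0.4, -2.3]
finger_gap: 33.9
```

```bash
python3 -c "
from h import *
go([564.1,-9.3,22],74.2)
c=snap('side','s7.png')
im=c['image'][:,:,::-1]
x,y=proj(c,[550,-9,40])[0].astype(int)
cv2.imwrite('pics/s7c.png',cv2.resize(im[y-50:y+50,x-70:x+70],None,fx=5,fy=5,interpolation=cv2.INTER_CUBIC))"
```

```text
clk 13.12 pos [564.   -9.3  28.6] jawyaw 74.17 tilt 0.04 joints [-0.08  0.54  1.63  0.    0.97 -1.38] F [-0.1  0.4 -2.3] gap 33.9
 rotvec [-0.0004 -0.0007  0.0001]  shift after-turn(tool,m) [0.0066 0.     0.0001]  before-turn [0.0066 0.     0.0001]
```

View pics/s7c.png

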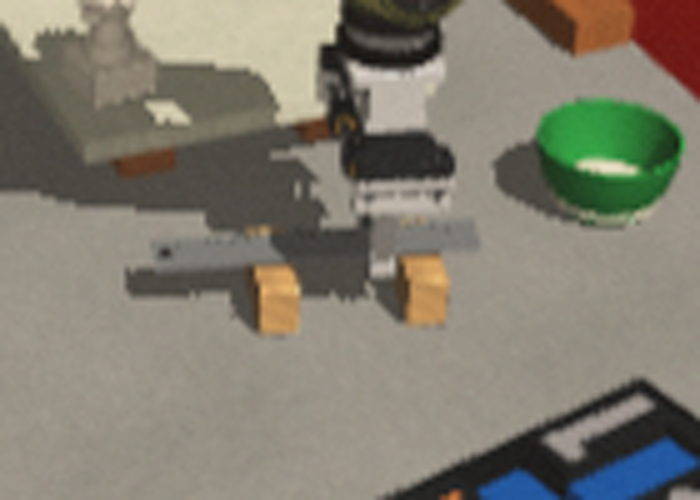

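The bar spans both battens (crop (275,250) and (420,245)), with the finger between them. I'll lower the last few millimetres.

Request:
apply_moves(plan=[0,0,0,0.003,0,0,20,0,0,0,0.002,0,0,20,0,0,0,0,0,0,20])

```text
clock: 13.55
eef_pos: [564.1, -9.3, 23.9]
eef_rot: [2.61, 1.571, 2.334]
wrist_force: [0.1, 0.4, -2.4]
finger_gap: 34.2
```

Request:
apply_moves(plan=[0,0,0,0.001,0,0,20,0,0,0,0,0,0,20])

```text
clock: 13.8
eef_pos: [564.2, -9.3, 22.9]
eef_rot: [0.375, 1.571, 0.1]
wrist_force: [-0.4, -0.1, -1.7]
finger_gap: 34.2
```

Request:
apply_moves(plan=[0,0,0,0.001,0,0,20,0,0,0,0,0,0,20])

```text
clock: 14.05
eef_pos: [564.2, -9.3, 21.8]
eef_rot: [1.713, 1.571, 1.437]
wrist_force: [0.5, 0.2, -0.7]
finger_gap: 34.5
```

Request:
apply_moves(plan=[0,0,0,0,0,0,65,0,0,0,0,0,0,65,0,0,0,0,0,0,65], force=15)

```text
clock: 14.42
eef_pos: [564.2, -9.3, 21.9]
eef_rot: [0.214, 1.571, -0.061]
wrist_force: [-0.3, 0.4, -0.4]
finger_gap: 60.0
```

Request:
apply_moves(plan=[0,0,0,-0.03,0,0,65,0,0,0,-0.05,0,0,65,0,0,0,-0.06,0,0,65,0,0,0,-0.05,0,0,65])

```text
clock: 14.92
eef_pos: [564.1, -9.3, 214.4]
eef_rot: [0.219, 1.569, -0.056]
wrist_force: [0.8, -0.7, -0.1]
finger_gap: 60.8
```

Request:
apply_moves(plan=[0,0,0,0,0,0.06,65,0,0,0,0,0,0.06,65,0,0,0,0,0,0.06,65,0,0,0,0,0,0,65])

```text
clock: 15.42
eef_pos: [733.0, -57.5, 208.1]
eef_rot: [-2.972, 1.567, 3.034]
wrist_force: [0.1, 0.1, -1.0]
finger_gap: 60.9
```

```bash
python3 -c "
from h import *
s,Rm=st();print(s['eef_pos'],s['joints'])
c=snap('top','t8.png')
im=c['image'][:,:,::-1]
cv2.imwrite('pics/t8c.png',cv2.resize(im[130:240,270:430],None,fx=5,fy=5,interpolation=cv2.INTER_CUBIC))"
```

```text
[733.02429434 -57.51536809 208.05178759] [-1.28070826e-01  7.50070560e-01  8.47526632e-01 -8.02903180e-05
  1.54787333e+00 -1.42208246e+00]
```

View pics/t8c.png

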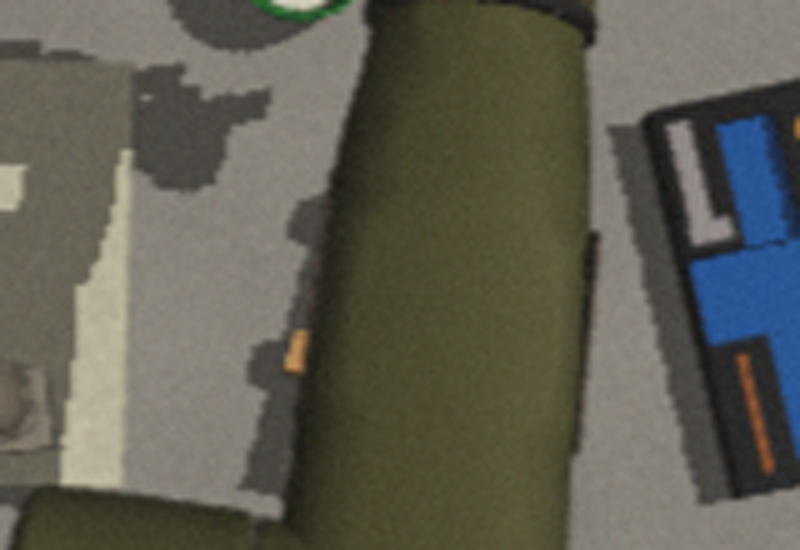

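Request:
apply_moves(plan=[0,0,0,0,-0.045,-0.04,65,0,0,0,0,-0.045,-0.04,65,0,0,0,0,-0.045,-0.04,65,0,0,0,0,-0.045,-0.04,65,0,0,0,0,-0.045,-0.02,65])

```text
clock: 16.1
eef_pos: [493.9, -223.7, 213.6]
eef_rot: [-0.22, 1.569, -0.495]
wrist_force: [0.5, -0.3, -0.0]
finger_gap: 61.0
```

```bash
python3 -c "
from h import *
s,Rm=st();print(s['eef_pos'],s['joints'])
c=snap('top','t9.png')
im=c['image'][:,:,::-1]
cv2.imwrite('pics/t9c.png',cv2.resize(im[130:240,270:430],None,fx=5,fy=5,interpolation=cv2.INTER_CUBIC))"
```

```text
[ 493.92835068 -223.74963432  213.58914817] [-4.92892686e-01  2.75051426e-01  1.53370209e+00 -4.06561823e-06
  1.33081611e+00 -1.78837379e+00]
```

View pics/t9c.png

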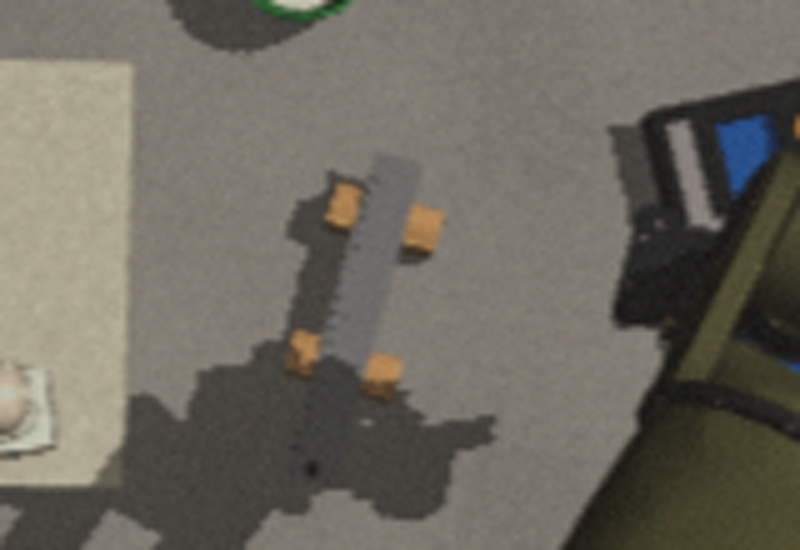

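```bash
python3 -c "
from h import *
c=load('t9.png')
q=lambda L,z:cast(c,[(270+x/5-.4,130+y/5-.4) for x,y in L],z)
e=q([(376,152),(422,163)],43);b=e.mean(0);d=q([(312,468)],43)[0];print(b,d)
v=b-d;L=np.linalg.norm(v);print('L',L,'ang',np.degrees(np.arctan2(v[1],v[0])))
a=np.radians(-15.8);u=np.array([np.cos(a),np.sin(a)])
v=v/L;print('centre', b-120*v, b-120*u, d+110*v, d+110*u)
l=q([(376,152),(327,345),(422,163),(373,366)],43);
for i in(0,2):
  w=l[i]-l[i+1];print(np.degrees(np.arctan2(w[1],w[0])))
c0=load('t1.png');c1=load('top0.png')
E=cast(c1,[(150+351/5-.4,130+257/5-.4),(150+353/5-.4,130+308/5-.4)],73).mean(0);D=cast(c1,[(150+366/5-.4,130+282/5-.4)],73)[0];print('dot from end',np.linalg.norm(E-D))
"
```

```text
[635.85143965 -28.4080507 ] [414.38725319  33.87515921]
L 230.05561093191312 ang -15.707776517045074
centre [520.33283844   4.07968198] [520.38528043   4.26557895] [520.2793043    4.09473759] [520.23123248   3.92433203]
-14.264995144844255
-13.725764692213103
dot from end 9.827204603266111
```

```bash
python3 -c "
from h import *
go([520.3,4.1,100],74.2)
c=load('side0.png');im=c['image'][:,:,::-1]
cv2.imwrite('pics/s0c.png',cv2.resize(im[230:310,345:465],None,fx=6,fy=6,interpolation=cv2.INTER_CUBIC))
c=load('top0.png');im=c['image'][:,:,::-1]
cv2.imwrite('pics/t0c.png',cv2.resize(im[140:235,395:460],None,fx=6,fy=6,interpolation=cv2.INTER_CUBIC))"
```

```text
clk 16.15 pos [ 491.7 -227.4  213.6] jawyaw 74.09 tilt 0.13 joints [-0.5   0.27  1.53 -0.    1.33 -1.79] F [-1.9 -2.8  1. ] gap 61.4
 rotvec [-0.0019  0.0015  0.0016]  shift after-turn(tool,m) [ 0.1136  0.2305 -0.0355]  before-turn [ 0.1132  0.2306 -0.0361]
```

View pics/s0c.png

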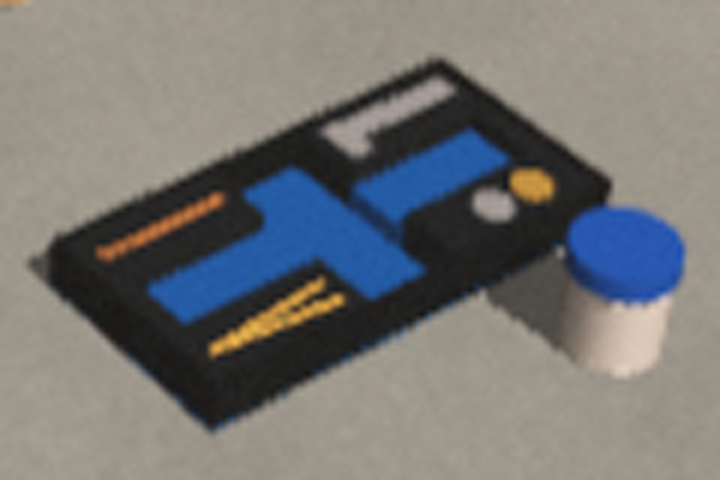

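View pics/t0c.png

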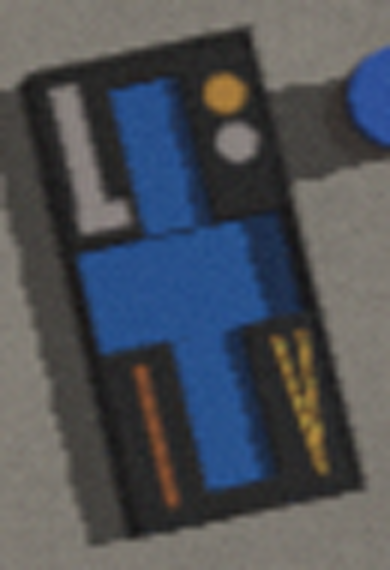

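```bash
python3 -c "
from h import *
c=load('side0.png');q=lambda L,z:cast(c,[(345+x/6-.4,230+y/6-.4) for x,y in L],z).round(1)
p=q([(50,242),(438,60),(610,183)],33);print('rim side',p.tolist(), 'mid of diag',((p[0]+p[2])/2).round(1))
p2=q([(213,430)],0);print('near bottom',p2)
p3=q([(438,60)],33);print('centre2',(p2+p3)/2)
c=load('top0.png');q=lambda L,z:cast(c,[(395+x/6-.4,140+y/6-.4) for x,y in L],z).round(1)
p=q([(32,77),(250,28),(363,488),(140,536)],33);print('rim top',p.tolist(),p.mean(0))
C=np.array([547.1,-303.1])
for th in (12,):
  t=np.radians(th);e=np.array([np.cos(t),np.sin(t)]);n=np.array([-e[1],e[0]])
  for nm,L,z in (('rim',[(142,68),(142,-68),(-142,-68),(-142,68)],33),('bottom',[(142,68),(142,-68),(-142,-68),(-142,68)],0),('pocket30',[(124,22),(124,-22),(-124,-22),(-124,22)],30),('pocket18',[(124,22),(124,-22),(-124,-22),(-124,22)],18),('recess30',[(32,65),(32,-65),(-32,-65),(-32,65)],30)):
    P=[np.r_[C+e*a+n*b,z] for a,b in L]
    print(nm,'top',((proj(c,P)-[395,140]+.4)*6).round(0).tolist(),'side',((proj(load('side0.png'),P)-[345,230]+.4)*6).round(0).tolist())
"
```

```text
rim side [[395.3, -271.9], [672.1, -211.2], [701.8, -343.3]] mid of diag [ 548.6 -307.6]
near bottom [[ 427.9 -400.9]]
centre2 [[ 550.   -306.05]]
rim top [[669.3, -210.2], [699.0, -340.6], [424.0, -399.0], [395.5, -268.3]] [ 546.95  -304.525]
rim top [[27.0, 73.0], [249.0, 26.0], [363.0, 491.0], [136.0, 538.0]] side [[434.0, 56.0], [604.0, 180.0], [206.0, 383.0], [43.0, 236.0]]
bottom top [[17.0, 84.0], [235.0, 39.0], [347.0, 494.0], [124.0, 541.0]] side [[428.0, 101.0], [596.0, 227.0], [202.0, 431.0], [41.0, 283.0]]
pocket30 top [[108.0, 87.0], [180.0, 72.0], [278.0, 477.0], [205.0, 493.0]] side [[466.0, 112.0], [521.0, 152.0], [176.0, 322.0], [123.0, 275.0]]
pocket18 top [[104.0, 91.0], [175.0, 76.0], [272.0, 478.0], [200.0, 494.0]] side [[464.0, 128.0], [518.0, 169.0], [174.0, 339.0], [122.0, 292.0]]
recess30 top [[73.0, 251.0], [286.0, 206.0], [312.0, 310.0], [97.0, 355.0]] side [[293.0, 129.0], [454.0, 256.0], [364.0, 301.0], [206.0, 170.0]]
```

Request:
apply_moves(plan=[0,0,0,0,0.055,-0.009,65,0,0,0,0,0.058,-0.009,65,0,0,0,0,0.058,-0.009,65,0,0,0,0.02,0.055,-0.008,65,0,0,0,0.05,0,0,65])

```text
clock: 16.77
eef_pos: [524.8, 6.6, 144.1]
eef_rot: [0.269, 1.565, -0.003]
wrist_force: [0.4, -0.9, -1.2]
finger_gap: 61.1
```

Request:
apply_moves(plan=[0,0,0,0.03,0,0,65,0,0,0,0,0,0,65,0,0,0,0,0,0,65])

```text
clock: 17.15
eef_pos: [524.9, 3.1, 114.2]
eef_rot: [0.223, 1.568, -0.053]
wrist_force: [0.1, -0.4, 0.3]
finger_gap: 60.8
```

```bash
python3 -c "
from h import *
go([520.3,4.1,29],74.25)"
```

```text
clk 17.15 pos [524.9   3.1 114.2] jawyaw 74.19 tilt 0.15 joints [-0.06  0.34  1.7   0.    1.11 -1.36] F [ 0.1 -0.4  0.3] gap 60.8
 rotvec [-0.001   0.0025 -0.0006]  shift after-turn(tool,m) [ 0.0852 -0.0003 -0.0047]  before-turn [ 0.0852 -0.0003 -0.005 ]
```

Request:
apply_moves(plan=[-0.001,0,0,0.02,0,-0.0047,65,0,0,0,0.035,0,0,65,0,0,0,0.025,0,0,65,0,0,0,0.005,0,0,65,0,0,0,0,0,0,65])

```text
clock: 17.77
eef_pos: [520.9, 4.3, 28.7]
eef_rot: [0.217, 1.569, -0.058]
wrist_force: [-0.0, -0.8, 1.2]
finger_gap: 61.1
```

```bash
python3 -c "
from h import *
go([520.3,4.1,29],74.25)"
```

```text
clk 17.77 pos [520.9   4.3  28.7] jawyaw 74.25 tilt 0.11 joints [-0.06  0.46  1.76  0.    0.92 -1.36] F [-0.  -0.8  1.2] gap 61.1
 rotvec [-0.0001  0.0018 -0.0004]  shift after-turn(tool,m) [-0.0003 -0.0003 -0.0005]  before-turn [-0.0003 -0.0003 -0.0005]
```

Request:
apply_moves(plan=[0,0,0,0,0,0,20,0,0,0,0,0,0,20,0,0,0,0,0,0,20,0,0,0,0,0,0,20], force=35)

```text
clock: 18.27
eef_pos: [520.4, 4.3, 27.7]
eef_rot: [0.182, 1.57, -0.093]
wrist_force: [-1.1, -0.0, 5.8]
finger_gap: 34.8
```

Request:
apply_moves(plan=[0,0,0,-0.01,0,0,20,0,0,0,-0.02,0,0,20,0,0,0,-0.03,0,0,20,0,0,0,-0.03,0,0,20,0,0,0,0,0,0,20])

```text
clock: 18.9
eef_pos: [521.1, 4.3, 119.2]
eef_rot: [0.221, 1.567, -0.054]
wrist_force: [0.5, -0.5, -1.4]
finger_gap: 35.1
```

```bash
python3 -c "
from h import *
go([547.2,-305.3,100],74.25)
go([547.2,-305.3,100],102)
c=snap('side','s10.png')
im=c['image'][:,:,::-1]
x,y=proj(c,[520,4,110])[0].astype(int)
cv2.imwrite('pics/s10c.png',cv2.resize(im[y-50:y+50,x-70:x+70],None,fx=5,fy=5,interpolation=cv2.INTER_CUBIC))"
```

```text
clk 18.90 pos [521.1   4.3 119.2] jawyaw 74.26 tilt 0.22 joints [-0.06  0.32  1.7   0.    1.11 -1.36] F [ 0.5 -0.5 -1.4] gap 35.1
 rotvec [ 0.0001  0.0037 -0.0008]  shift after-turn(tool,m) [ 0.0192 -0.2909  0.1092]  before-turn [ 0.0194 -0.2909  0.1091]
clk 18.90 pos [521.1   4.3 119.2] jawyaw 74.26 tilt 0.22 joints [-0.06  0.32  1.7   0.    1.11 -1.36] F [ 0.5 -0.5 -1.4] gap 35.1
 rotvec [-4.842e-01  3.800e-03  1.000e-04]  shift after-turn(tool,m) [ 0.0192 -0.3083 -0.0388]  before-turn [ 0.0194 -0.2909  0.1091]
```

View pics/s10c.png

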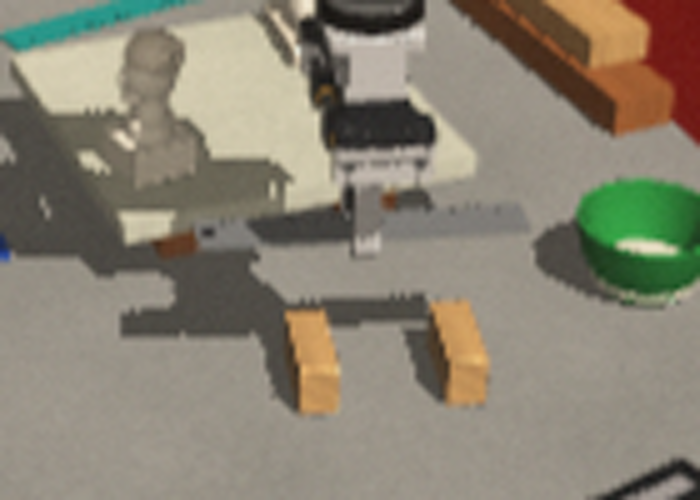

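Request:
apply_moves(plan=[0,0,0,0,-0.03,0.011,20,0,0,0,0,-0.053,0.02,20,0,0,0,0,-0.055,0.021,20,0,0,0,0,-0.055,0.02,20,0,0,0,0,-0.05,0.019,20])

```text
clock: 19.58
eef_pos: [541.0, -256.0, 115.4]
eef_rot: [2.906, 1.568, 2.63]
wrist_force: [1.5, -0.1, -1.7]
finger_gap: 34.7
```

Request:
apply_moves(plan=[0,0,0,0,-0.03,0.011,20,0,0,0,0,-0.015,0.006,20,-0.1,0,0,0,0,0,20,-0.14,0,0,0,0,0,20,-0.14,0,0,0,0,0,20])

```text
clock: 20.2
eef_pos: [545.9, -301.1, 116.2]
eef_rot: [2.4, 1.569, 2.51]
wrist_force: [-0.1, 0.5, -1.7]
finger_gap: 35.4
```

Request:
apply_moves(plan=[-0.08,0,0,0,0,0,20,-0.024,0,0,0,0,0,20,0,0,0,0,0,0,20,0,0,0,0,0,0,20])

```text
clock: 20.7
eef_pos: [546.0, -301.9, 117.0]
eef_rot: [2.196, 1.571, 2.404]
wrist_force: [0.5, -0.2, -2.2]
finger_gap: 34.9
```

```bash
python3 -c "
from h import *
go([547.2,-305.3,60],102)"
```

```text
clk 20.70 pos [ 546.  -301.9  117. ] jawyaw 101.93 tilt 0.02 joints [-0.56  0.54  1.39  0.    1.21 -2.34] F [ 0.5 -0.2 -2.2] gap 34.9
 rotvec [-0.0012 -0.0002 -0.0002]  shift after-turn(tool,m) [ 0.057  -0.0035  0.0005]  before-turn [ 0.057  -0.0036  0.0005]
```

Request:
apply_moves(plan=[-0.001,0,0,0.02,-0.0035,0.0005,20,0,0,0,0.03,0,0,20,0,0,0,0.025,0,0,20,0,0,0,0,0,0,20,0,0,0,0,0,0,20])

```text
clock: 21.32
eef_pos: [547.4, -305.7, 42.7]
eef_rot: [-0.763, 1.57, -0.553]
wrist_force: [0.9, -0.6, -1.2]
finger_gap: 35.1
```

```bash
python3 -c "
from h import *
go([547.2,-305.3,7],102)
c=snap('side','s11.png');im=c['image'][:,:,::-1]
cv2.imwrite('pics/s11c.png',cv2.resize(im[215:310,345:475],None,fx=6,fy=6,interpolation=cv2.INTER_CUBIC))
c=snap('top','t11.png');im=c['image'][:,:,::-1]
cv2.imwrite('pics/t11c.png',cv2.resize(im[140:235,385:480],None,fx=6,fy=6,interpolation=cv2.INTER_CUBIC))"
```

```text
clk 21.32 pos [ 547.4 -305.7   42.7] jawyaw 102.03 tilt 0.04 joints [-0.57  0.64  1.43  0.    1.07 -2.35] F [ 0.9 -0.6 -1.2] gap 35.1
 rotvec [0.0006 0.0005 0.0004]  shift after-turn(tool,m) [ 0.0357  0.0004 -0.0002]  before-turn [ 0.0357  0.0005 -0.0002]
```

View pics/s11c.png

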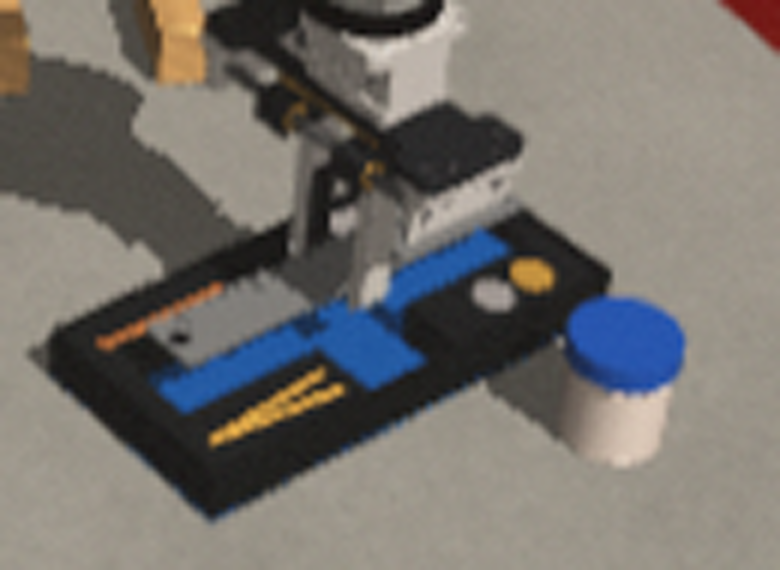

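View pics/t11c.png

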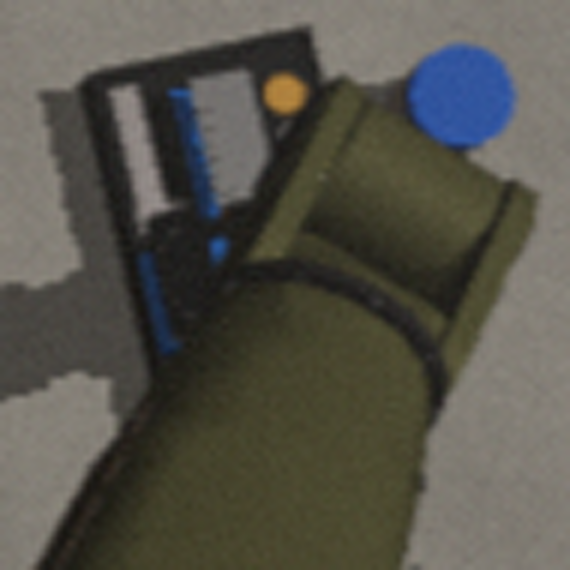

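```bash
python3 -c "
from h import *
c=load('t11.png');q=lambda L,z:cast(c,[(385+x/6-.4,140+y/6-.4) for x,y in L],z)
p=q([(192,82),(248,69)],57);b=p.mean(0);t=np.radians(12);u=np.array([np.cos(t),np.sin(t)]);n=np.array([-u[1],u[0]])
print(p.round(1),np.linalg.norm(p[0]-p[1]),'centre est',(b-120*u).round(1))
T=np.array([547,-304.5]);d=b-120*u-T;print('off along, across',d@u,d@n)
c=load('s11.png');q=lambda L,z:cast(c,[(345+x/6-.4,215+y/6-.4) for x,y in L],z)
p=q([(148,328),(192,364)],57);a=p.mean(0);print('side end a',p.round(1),np.linalg.norm(p[0]-p[1]),'centre',(a+120*u).round(1))
T=np.array([549,-306.8]);d=a+120*u-T;print('off along, across',d@u,d@n)
"
```

```text
[[ 661.1 -264.4]
 [ 668.8 -297.4]] 33.85745092564172 centre est [ 547.6 -305.9]
off along, across 0.29899478542014946 -1.4520262945506626
side end a [[ 431.3 -313.4]
 [ 439.6 -347.2]] 34.83773169413154 centre [ 552.8 -305.4]
off along, across 4.024222476817752 0.6046993048304267
```

Request:
apply_moves(plan=[0,0,0,0.012,0.0003,-0.001,20,0,0,0,0.008,0,0,20,0,0,0,0.003,0,0,20,0,0,0,0,0,0,20])

```text
clock: 21.92
eef_pos: [546.1, -305.3, 19.0]
eef_rot: [2.369, 1.57, 2.579]
wrist_force: [0.3, 0.2, -1.4]
finger_gap: 34.9
```

Request:
apply_moves(plan=[0,0,0,0.002,0,0,20,0,0,0,0.002,0,0,20,0,0,0,0,0,0,20])

```text
clock: 22.3
eef_pos: [546.1, -305.4, 15.1]
eef_rot: [2.441, 1.571, 2.651]
wrist_force: [0.1, -0.2, -0.6]
finger_gap: 34.9
```

Request:
apply_moves(plan=[0,0,0,0.002,0,0,20,0,0,0,0.002,0,0,20,0,0,0,0.002,0,0,20,0,0,0,0,0,0,20])

```text
clock: 22.8
eef_pos: [546.0, -305.3, 9.0]
eef_rot: [2.413, 1.57, 2.623]
wrist_force: [0.0, 0.2, -2.1]
finger_gap: 34.5
```

```bash
python3 -c "
from h import *
go([547.2,-305.3,7],102)
c=snap('side','s12.png');im=c['image'][:,:,::-1]
cv2.imwrite('pics/s12c.png',cv2.resize(im[215:310,345:475],None,fx=6,fy=6,interpolation=cv2.INTER_CUBIC))"
```

```text
clk 22.80 pos [ 546.  -305.3    9. ] jawyaw 102.04 tilt 0.02 joints [-0.57  0.68  1.45 -0.    1.01 -2.35] F [ 0.   0.2 -2.1] gap 34.5
 rotvec [ 0.0008 -0.0003 -0.0003]  shift after-turn(tool,m) [ 0.002  -0.0002  0.0012]  before-turn [ 0.002  -0.0002  0.0012]
```

View pics/s12c.png

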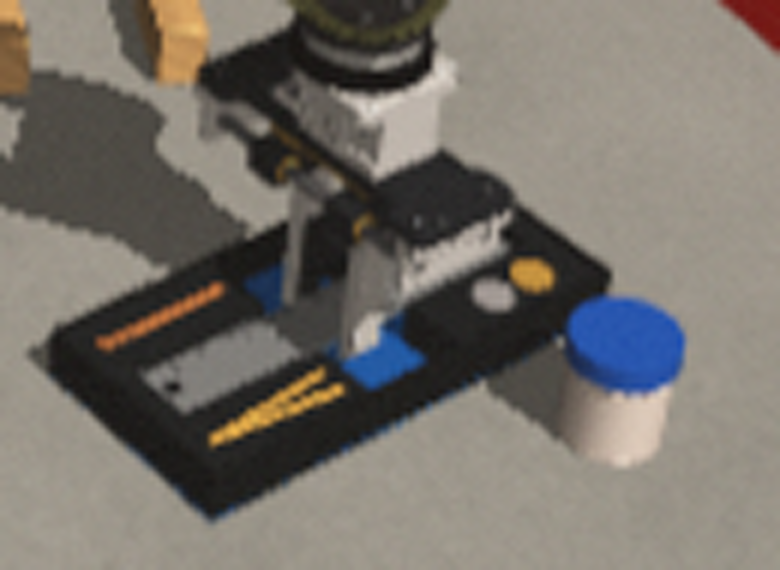

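The bar is inside the pocket, with its dot end at crop (172,385) and the fingers in the recess. I'll lower 1.5 mm more and release.

Request:
apply_moves(plan=[0,0,0,0.0015,0,0,20,0,0,0,0,0,0,20,0,0,0,0,0,0,65,0,0,0,0,0,0,65,0,0,0,0,0,0,65])

```text
clock: 23.48
eef_pos: [546.2, -305.4, 7.9]
eef_rot: [-0.807, 1.57, -0.597]
wrist_force: [-0.4, -0.3, -0.6]
finger_gap: 59.6
```

Request:
apply_moves(plan=[0,0,0,-0.01,0,0,65,0,0,0,-0.03,0,0,65,0,0,0,-0.05,0,0,65,0,0,0,-0.06,0,0,65,0,0,0,-0.05,0,0,65])

```text
clock: 24.1
eef_pos: [546.1, -305.4, 211.1]
eef_rot: [-0.79, 1.569, -0.58]
wrist_force: [0.8, 0.6, -0.4]
finger_gap: 61.3
```

Request:
apply_moves(plan=[0,0,0,0,0.05,-0.02,65,0,0,0,0,0.05,-0.02,65,0,0,0,0,0.05,-0.02,65,0,0,0,0,0.05,-0.02,65,0,0,0,0,0.03,0,65])

```text
clock: 24.72
eef_pos: [418.6, -95.7, 208.8]
eef_rot: [-0.468, 1.569, -0.258]
wrist_force: [0.6, -0.0, 0.5]
finger_gap: 60.9
```

```bash
python3 -c "
from h import *
s,_=st();print(s['clock'],s['eef_pos'],s['wrist_force'])
c=snap('side','s13.png');im=c['image'][:,:,::-1]
a=cv2.resize(im[230:310,345:465],None,fx=5,fy=5,interpolation=cv2.INTER_CUBIC)
cv2.imwrite('pics/s13c.png',a)
c=snap('top','t13.png');im=c['image'][:,:,::-1]
cv2.imwrite('pics/t13c.png',cv2.resize(im[140:235,385:480],None,fx=6,fy=6,interpolation=cv2.INTER_CUBIC));cv2.imwrite('pics/t13.png',im)"
```

```text
24.725 [418.58988333 -95.68021252 208.75452422] [ 0.63001174 -0.00124674  0.5285276 ]
```

View pics/t13c.png

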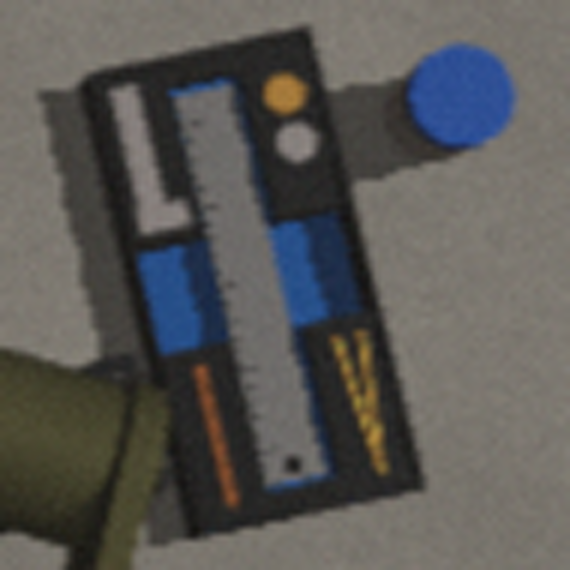

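View pics/s13c.png

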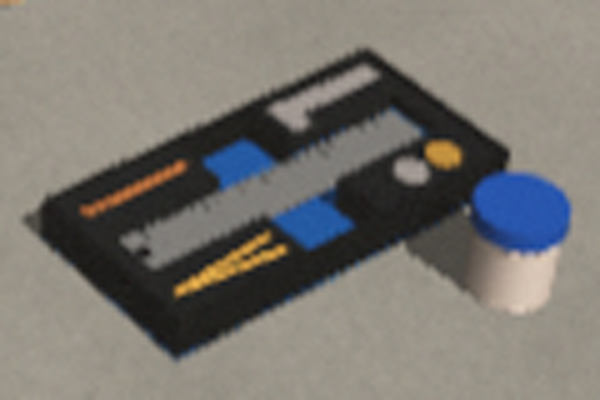

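View pics/t13.png

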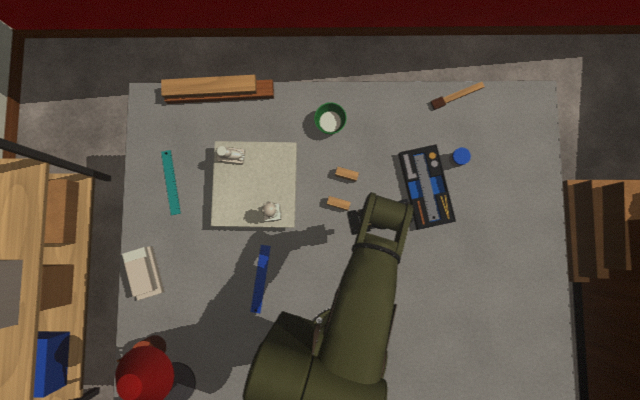

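```bash
python3 -c "
from h import *
c=load('t13.png');hsv=cv2.cvtColor(c['image'],cv2.COLOR_RGB2HSV);S,V=hsv[...,1].astype(int),hsv[...,2].astype(int)
m=np.zeros(V.shape,bool)
for z in(21,33):print(z,rect(c,(S<40)&(V>75)&(V<140),z,(410,150,445,224)))
g0=load('top0.png')['image'].astype(int);g=c['image'].astype(int)
for n,(x0,y0,x1,y1) in dict(head=(255,198,285,226),foot=(214,144,246,166),bowl=(312,100,348,137),pot=(450,146,472,168)).items():
  (s,r)=cv2.phaseCorrelate(*[np.float32(cv2.cvtColor(np.uint8(k[y0:y1,x0:x1]),cv2.COLOR_RGB2GRAY)) for k in(g0,g)]);print(n,s)
from cell import ticket
print(ticket.sign_off())"
```

```text
21 {'center': (546.651611328125, -303.4509582519531), 'mean': array([ 545.61560495, -303.43166398]), 'L': 237.3637237548828, 'W': 36.35814666748047, 'ang': 11.943229675292969, 'pca': np.float64(12.083474887086425), 'n': 641}
33 {'center': (545.0202026367188, -300.6035461425781), 'mean': array([ 543.99204399, -300.58440311]), 'L': 235.56568908691406, 'W': 36.08271408081055, 'ang': 11.943241119384766, 'pca': np.float64(12.083474887086425), 'n': 641}
head (0.00906995806915134, 0.12927042466563599)
foot (0.15468887921896624, -0.13016236085208455)
bowl (0.045564185607961605, 0.008550086849336225)
pot (-0.003139827208109125, 0.02022590051158346)
the job is handed in; nothing more can be done
None
```

The straightedge is back in its tray pocket, let go, and the job is handed in at about 25 s; sign-off gave no verdict.

**What I did**
- I slid the straightedge, held lightly by its edges, until its plain end stuck out about 95 mm past the board's edge.
- I took it by that overhang, about 46 mm from its centre, laid it across the battens about 22 mm off centre and let go.
- I then took it again by the middle, set it into the pocket and backed the arm clear.

**Last checks in the images**
- **Position:** the straightedge measures about 1 mm from my estimate of the pocket's centre.
- **Alignment:** it lies at 11.9–12.1° against the tray's 12.0°.
- **Seating:** blue floor shows at both its ends, so it looks fully down in the pocket. I judged its height and tilt by eye, not by measurement.
- **Bystanders:** the head, foot, bowl and pot shifted by less than 0.25 px (under 1 mm).

**One disagreement:** before the final lowering, the two cameras differed by about 4 mm along the pocket. I went mainly with the top view and corrected by 1 mm. The straightedge then went down with no contact force on the pocket's edges.

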